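Tighten the rack's clamp screw with a click wrench

TASK

The red T-headed clamp screw in the white puck on top of the blue shoe rack is loose. Pick up the click wrench from the cork mat, fit its socket fully down over the T-head, turn it clockwise (seen from above) until you feel the wrench break over with its click, and stop at once so that the handle is not forced on through its give. Then lift the wrench off without loosening the screw, lay it flat back on the mat, let go, and leave the other things on the rack as they are.

Things in the scene. Friction and masses are not known exactly. Their poses are not given: they have to be found in the camera images.
- grip (a point): Click wrench, lying level, socket down. This point: centre of its teal grip sleeve, a level bar 122 mm long, 24 wide, 26 high, 24 mm above the wrench's underside. +x runs along the handle from head to tail, z up. A black foot under the tail, 72 mm out along +x, keeps it level. 0.32 kg, balances about 30 mm from here towards the head. Grip here, across the handle (y), with about 40 N
- pivot (a point): On the wrench's handle, axes as grip: 120 mm along -x from grip, at underside height, on the socket's turning axis. Click pivot: rigid up to 1.2 N m about the screw (10 N sideways at grip, less if the hand's twist carries a share); then the handle breaks over clockwise against the socket and the torque falls, by a fifth after 0.05 rad of give, two fifths after 0.1, to a tenth at the stop, 0.24
- socket (a point): Dark steel socket block on the wrench's head, 64 x 30 mm, 26 high; point on its turning axis at its underside. A slot open below, 50 mm long (this x), 15.5 wide, 16 deep, goes over the T-head. Its x lines up with the handle's until the click. Clicks only when turned clockwise; good work stops at a give of 0.04 to 0.18 rad; unloaded, the handle springs back
- t_head (a point): Red T-head of the clamp screw: a bar 44 mm long (this x), 10 wide (y), 13 high, on the flat white top (84 mm across) of a round puck 30 mm high on the rack's top tier. Point: centre of the bar's foot, on the puck's top face and the screw's vertical axis. The fitted socket rests on that face. Either way round fits; handle towards the robot's right has room to swing. Let go on the screw, the wrench tips off
- t_end (a point): Yellow dot on top of one end of the red bar, 17 mm from its centre along +x. Clockwise from above tightens: the screw runs in with a light drag (0.15 N m), then comes up solid; where differs every time, 0.25 to 0.65 rad from the start, and can only be felt. Bar and slot have some 0.13 rad of play either way
- mat_center (a point): Centre of the top face of the tan cork mat on the rack's top tier, 220 mm (x) by 300 mm (y), 4 mm thick; the wrench starts on it and must end on it
- rack: Blue plastic shoe rack, 360 (x) by 860 (y) mm; origin on the table under its centre. Its slatted top tier is 140 mm above the table; a rail runs along the far edge, 56 mm above the tier, with a white clip-on night light left of its middle (y 210) reaching 150 mm above the tier
- lantern: Bystander: green camping lantern, 92 mm across, 170 mm high, origin at the centre of its underside
- cup: Bystander: yellow plastic cup, 76 mm across, 85 mm high, origin at the centre of its underside
- piggy: Bystander: pink ceramic piggy bank, 105 mm long, 76 mm wide, 95 mm high, origin at the centre of its underside
- tin_kit: Bystander: tin box of a screwdriver kit, 72 x 117 mm, 32 mm high, origin at the centre of its underside
- jar: Bystander: small lidded jar, 52 mm across, 60 mm high, origin at the centre of its underside

How it is judged:
By the outcome, as a careful person would: the job done as asked, in the order asked, and still so for the second after the job is handed in, with the robot touching nothing.
It also fails if it takes over 61 s, if anything falls off the work surface, if the arm or the gripper's body presses on something with over 40 N, if the wrist force passes 120 N, or if a joint passes its speed limit or range.

ROBOT

A 6-joint arm with a two-finger parallel gripper is mounted at the origin on the work surface. World frame = base frame: x ahead of the robot, y to its left, z up, the work surface at z = 0. Lengths are in m, angles in rad, forces in N, time in s.
With the tool pointing down it reaches from about 0.35 to 0.85 m from the base axis. Payload 8.1 kg.
Tool frame: the origin (TCP) lies midway between the tips of the shut fingers; the grasp point (between the pads) lies 19 mm behind it; z points along the fingers, y is the direction in which the jaws open and shut (so a half turn about z gives the same grasp; the last joint's range is limited). The gripper opens to 93 mm and grips with 3 to 60 N. Pads are 15 mm wide; open, the fingers measure 128 mm over their backs; the gripper's body (75 mm by 188 mm) begins 65 mm behind the grasp point.
Start: joints at [1.208, 0.13, 1.488, -0, 1.523, -0.085], TCP at [0.165, 0.577, 0.219] pointing down, gripper open.
Joint ranges: [-2.96, 2.96], [-0.89, 2.26], [0.02, 2.5], [-1.34, 4.48], [0, 2.73], [-2.66, 2.66]. Speed limits (rad/s): [2.39, 2.39, 2.79, 3.14, 3.14, 3.14].

INTERFACE

Orientations are given as a rotation vector (axis times angle).
In Python, from plant import monitor, eyes, ticket gives the robot as it stands.
- The arm moves only by the tool send_rows, never from a script. Its argument "motion" is a list of rows, each a list of 2 entries, a list of its own where there are three numbers: the shift along the tool's x, y, z in m, then the turn about the tool's z in degrees. In form: [[[dx, dy, dz], twist], ...]. A call has 1 to 12 rows; each row is the pose to reach, as a shift and turn from the pose commanded when the call began, along the tool's axes at that moment; what a row does not reach only later rows make up. A row lasts 1/8 s, in which the tool goes at most 62.5 mm and 10.7 degrees, less where a joint would pass 70% of its speed; a pose out of reach is approached as far as the arm can. A call with a gripper value outside its range is refused whole. "jaw" is the finger opening in m, from 0 to 0.093, set as the call begins (left out, the last holds). The fingers move at their own pace and stop on an object; "squeeze" is the grip in N (left out, the last holds). Time passes only in rows, so rows that repeat a pose let the fingers close. It gives the time, the measured TCP pose, the force and the opening at its end, in the units of the state.
- monitor.read_state(): the state, without advancing time (a new reading comes with each control period).
- eyes.read_camera(name): name is "scene" or "top" or "wrist"; returns the picture (420x560x3 uint8, red, green, blue); there is no depth.
- eyes.camera_model(name): a dict with "mtx" (3x3 intrinsics, pixels), "cam_to_world" (4x4, takes a point from camera to world coordinates); the wrist camera has in their place "mount" (4x4, takes a point from camera to tool coordinates, whose origin is the TCP and whose axes are the flange's). Camera axes: x right, y down, z forward; pixel columns grow to the right and rows downward; lengths in m; the calibration is good to about 2 mm. A picture is of the moment at which its call begins: read the wrist's pose just before it. camera_model takes no time and is no camera call.
- ticket.close_job(): hands the job in, once; it reports no verdict.
The state is a dict: "t": time; "q": joint angles; "dq": joint speeds; "joint_torque": joint torques, N m; "tool_pos": TCP position; "orientation": TCP orientation; "force": force on the tool from outside, world axes, zero at the start; "wrist_torque": the same for the moment, N m; "opening": finger opening in m.
Only numpy, scipy, OpenCV 4.12 (cv2) and the standard library are available. Lean on these libraries where they do the work, as an engineer would, in place of code of your own. Each camera call takes 0.05 s, during which the arm holds its last target.

## Working session

There is one attempt and no reset: what is moved stays moved. The work goes in short steps, Python scripts to look and compute and a tool call to move; the robot and the scene stay as the last step left them, time stands still between calls to the robot, and variables do not carry over. Pictures are saved under pics/ and viewed, and the job is handed in when it is done.

Besides the shell and the picture viewer there is one more tool, called after "Call:" in YAML: its name, and indented under it one key for each argument. send_rows: Moves the arm, as the interface text tells. Its arguments: {"type":"object","properties":{"motion":{"type":"array","items":{"type":"array"}},"jaw":{"type":"number"},"squeeze":{"type":"number"}},"required":["motion"]}

```bash
mkdir -p pics; ls
python3 - <<'E'
from plant import monitor, eyes
import cv2
print(monitor.read_state())
for n in ("scene","top","wrist"):
    print(n,eyes.camera_model(n))
    cv2.imwrite(f"pics/{n}0.png",eyes.read_camera(n)[:,:,::-1])
E
```

```text
pics
{'t': 0.0, 'q': array([ 1.20758050e+00,  1.31167424e-01,  1.48926979e+00, -3.68594459e-05,
        1.52297731e+00, -8.53881734e-02]), 'dq': array([-0.00191874, -0.00040855,  0.00032022, -0.00033518, -0.00138185,
       -0.00063376]), 'joint_torque': array([-6.76859963e-04, -5.59847438e+01, -4.91751802e+01,  7.65528157e-02,
        3.57998209e-02, -1.28713727e-04]), 'tool_pos': array([0.16434526, 0.57646963, 0.21758891]), 'orientation': array([-4.34954329e-01, -3.11096300e+00,  2.80263103e-03]), 'force': array([0.61831463, 0.12745057, 1.09685299]), 'wrist_torque': array([-0.02886044,  0.01018451,  0.04347584]), 'opening': 0.09277700397874279}
scene {'mtx': array([[379.77181124,   0.        , 275.33835609],
       [  0.        , 379.77181124, 213.76164356],
       [  0.        ,   0.        ,   1.        ]]), 'cam_to_world': array([[ 0.47937119,  0.61462936, -0.62644554,  1.1468929 ],
       [ 0.87759958, -0.3395554 ,  0.33840968, -0.30247175],
       [-0.00471644, -0.71199219, -0.70217155,  0.77744506],
       [ 0.        ,  0.        ,  0.        ,  1.        ]])}
top {'mtx': ar
[... 234 characters left out ...]
   [-0.99936341, -0.03540954,  0.00435225,  0.01188756],
       [ 0.00351985, -0.21926092, -0.97565991,  1.20006102],
       [ 0.        ,  0.        ,  0.        ,  1.        ]])}
wrist {'mtx': array([[326.88326352,   0.        , 285.60627646],
       [  0.        , 326.88326352, 209.9810191 ],
       [  0.        ,   0.        ,   1.        ]]), 'mount': array([[-1.96288046e-04, -9.54631472e-01, -2.97789714e-01,
         8.35665559e-02],
       [ 9.99999737e-01, -3.95466356e-04,  6.08606094e-04,
         8.55681454e-04],
       [-6.98760344e-04, -2.97789517e-01,  9.54631298e-01,
        -1.65553920e-01],
       [ 0.00000000e+00,  0.00000000e+00,  0.00000000e+00,
         1.00000000e+00]])}
```

View pics/top0.png

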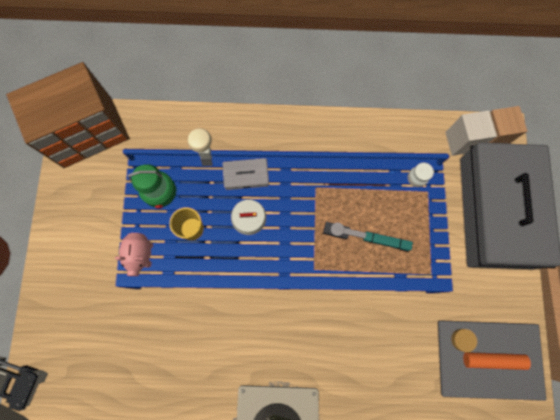

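View pics/scene0.png

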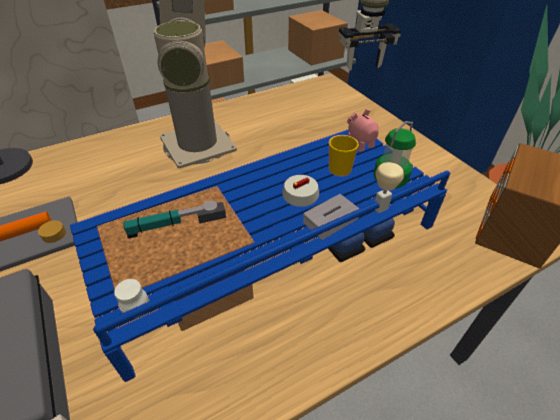

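View pics/wrist0.png

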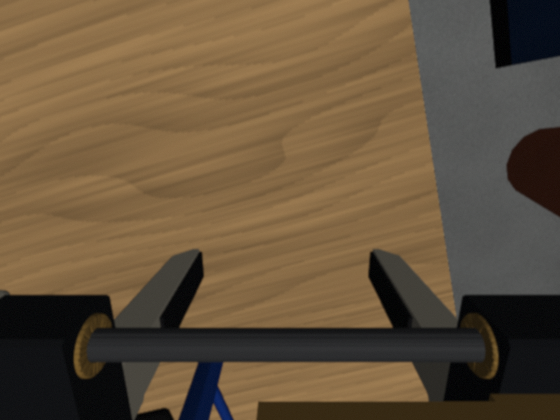

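The top view shows the puck with its red bar near (248,216), and the wrench on the mat with its head at (335,230) and teal grip at (388,240). The tin box sits at (245,173), and the cup and lantern are to the left. Next I'll measure these with colour masks.

```bash
cat > h.py <<'E'
import numpy as np, cv2
from plant import monitor, eyes
from scipy.spatial.transform import Rotation as R
def cast(n,px,z,T=None):
    m=eyes.camera_model(n); T=m["cam_to_world"] if T is None else T
    d=T[:3,:3]@np.linalg.inv(m["mtx"])@np.array([px[0],px[1],1.]); o=T[:3,3]
    return o+d*(z-o[2])/d[2]
def wristT():
    s=monitor.read_state(); T=np.eye(4); T[:3,:3]=R.from_rotvec(s["orientation"]).as_matrix(); T[:3,3]=s["tool_pos"]
    return T@eyes.camera_model("wrist")["mount"]
def big(mask):
    n,l,st,c=cv2.connectedComponentsWithStats(mask.astype(np.uint8))
    return sorted([(int(st[i,4]),c[i].round(1).tolist(),st[i,:4].tolist(),i) for i in range(1,n)],reverse=True)[:4],l
def axis(pts):
    c=pts.mean(0); w,v=np.linalg.eigh(np.cov((pts-c).T)); return c,v[:,1],w
E
python3 - <<'E'
from h import *
for n in("top","scene"):
    im=cv2.imread(f"pics/{n}0.png"); hsv=cv2.cvtColor(im,cv2.COLOR_BGR2HSV).astype(int); H,S,V=hsv[...,0],hsv[...,1],hsv[...,2]
    masks=dict(teal=((H>75)&(H<98)&(S>100)&(V>40),.171),red=(((H<6)|(H>174))&(S>170)&(V>70),.18),white=((S<45)&(V>170),.17),dark=((V<75)&(S<90),.17))
    for k,(m,z) in masks.items():
        b,l=big(m)
        for x in b:
            w=cast(n,x[1],z)
            if .3<w[0]<.8 and abs(w[1])<.45:
                ys,xs=np.where(l==x[3]); P=np.array([cast(n,(a,c),z)[:2] for a,c in zip(xs,ys)])
                c,v,ww=axis(P); e=(P-c)@v
                print(n,k,x[:3],w.round(4),"ang",np.degrees(np.arctan2(v[1],v[0])).round(1),"len",np.ptp(e).round(4))
    # zoom crops
im=cv2.imread("pics/top0.png"); a=cv2.resize(im[190:290,205:430],None,fx=3.5,fy=3.5,interpolation=cv2.INTER_CUBIC); cv2.imwrite("pics/z0.png",a)
im=cv2.imread("pics/scene0.png"); a=cv2.resize(im[160:260,90:340],None,fx=3.2,fy=3.2,interpolation=cv2.INTER_CUBIC); cv2.imwrite("pics/z1.png",a)
E
```

```text
top teal (380, [388.4, 241.0], [365, 233, 47, 17]) [ 0.4922 -0.2623  0.171 ] ang 79.2 len 0.1159
top teal (28, [140.2, 194.8], [132, 183, 20, 23]) [0.5899 0.3765 0.171 ] ang -137.7 len 0.0795
top teal (18, [139.8, 166.2], [133, 164, 16, 8]) [0.6674 0.3861 0.171 ] ang 117.5 len 0.0425
top teal (15, [169.9, 200.6], [164, 195, 11, 11]) [0.5772 0.2985 0.171 ] ang 140.1 len 0.036
top red (20, [246.0, 214.5], [241, 214, 11, 2]) [0.5456 0.0999 0.18  ] ang 93.8 len 0.0254
top red (7, [158.1, 206.0], [156, 205, 5, 3]) [0.5597 0.3246 0.18  ] ang 98.0 len 0.0101
top white (696, [247.5, 215.6], [232, 200, 32, 32]) [0.5451 0.0967 0.17  ] ang 166.3 len 0.0824
top white (244, [423.7, 171.1], [415, 163, 18, 17]) [ 0.6816 -0.3595  0.17  ] ang 112.0 len 0.0478
top white (33, [413.3, 177.5], [411, 171, 8, 12]) [ 0.663  -0.3316  0.17  ] ang -153.4 len 0.0331
scene teal (690, [151.2, 221.7], [124, 210, 56, 25]) [ 0.494  -0.2648  0.171 ] ang 79.3 len 0.1204
scene red (34, [302.4, 181.4], [297, 178, 12, 8]) [0.5468 0.0977 0.18  ] ang 99.2 len 0.0367
scene red (1, [294.0, 185.0], [294, 185, 1, 1]) [0.5486 0.0727 0.18  ] ang nan len nan
scene white (439, [300.9, 186.1], [285, 175, 33, 22]) [0.5504 0.0917 0.17  ] ang -152.4 len 0.0793h.py:15: RuntimeWarning: Degrees of freedom <= 0 for slice
  c=pts.mean(0); w,v=np.linalg.eigh(np.cov((pts-c).T)); return c,v[:,1],w
  c *= np.true_divide(1, fact)
  c *= np.true_divide(1, fact)
Traceback (most recent call last):
  File "h.py", line 5, in cast
    m=eyes.camera_model(n); T=m["cam_to_world"] if T is None else T
ValueError: time passes only in moves, steps and waits
```

```bash
python3 - <<'E'
from plant import eyes; import pickle
pickle.dump({n:eyes.camera_model(n) for n in("scene","top","wrist")},open("cams.pkl","wb"))
E
sed -i 's/eyes.camera_model(\("wrist"\|n\))/CAM[\1]/; 3a import pickle; CAM=pickle.load(open("cams.pkl","rb"))' h.py
cat >> h.py <<'E'
def to(p,yaw):  # shift and twist (deg) to bring TCP to p with tool x at heading yaw (deg); also tilt
    s=monitor.read_state(); M=R.from_rotvec(s["orientation"]).as_matrix()
    y0=np.degrees(np.arctan2(M[1,0],M[0,0]))
    return (M.T@(np.array(p)-s["tool_pos"])).round(4), round((y0-yaw+180)%360-180,2), "yaw",y0.round(2),"z",M[:,2].round(4)
def st():
    s=monitor.read_state(); M=R.from_rotvec(s["orientation"]).as_matrix()
    print("t",round(s["t"],2),"p",s["tool_pos"].round(4),"yaw",np.degrees(np.arctan2(M[1,0],M[0,0])).round(2),"F",s["force"].round(1),"M",s["wrist_torque"].round(2),"open",round(s["opening"],4),"q",s["q"].round(2))
E
python3 - <<'E'
from h import *
print(*to([.546,.12,.36],85))
im=cv2.imread("pics/top0.png"); a=cv2.resize(im[190:290,205:430],None,fx=3.5,fy=3.5,interpolation=cv2.INTER_CUBIC); cv2.imwrite("pics/z0.png",a)
E
```

```text
[-0.4922 -0.3346 -0.1417] 79.08 yaw 164.08 z [-5.0e-04 -1.3e-03 -1.0e+00]
```

View pics/z0.png

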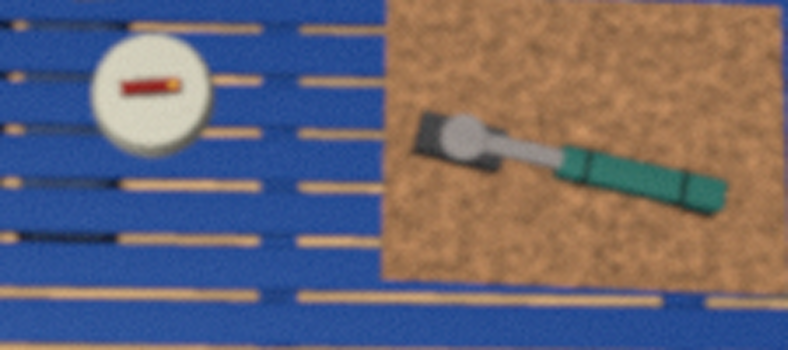

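The zoom shows the bar nearly across the picture, with the yellow dot at its right (-y) end. The wrench head points left and its handle right. I'll move over the puck for a close look.

Call:
send_rows:
  motion:
    - [[0,0,-0.05],6]
    - [[-0.03,-0.02,-0.1],13]
    - [[-0.075,-0.05,-0.13],20]
    - [[-0.12,-0.082,-0.142],27]
    - [[-0.17,-0.115,-0.142],34]
    - [[-0.22,-0.15,-0.142],41]
    - [[-0.27,-0.184,-0.142],48]
    - [[-0.32,-0.218,-0.142],55]
    - [[-0.37,-0.252,-0.142],62]
    - [[-0.42,-0.286,-0.142],69]
    - [[-0.465,-0.316,-0.142],76]
    - [[-0.492,-0.335,-0.142],79]

```text
t: 1.65
tool_pos: [0.5469, 0.1175, 0.3599]
orientation: [-2.32, -2.118, 0.002]
force: [-1.0, 0.7, 0.1]
opening: 0.0933
```

Call:
send_rows:
  motion:
    - [[0,0,0],0]
    - [[0,0,0],0]
    - [[0,0,0],0]

```text
t: 2.02
tool_pos: [0.5452, 0.121, 0.3608]
orientation: [-2.312, -2.126, -0.0]
force: [-1.2, 0.1, -0.1]
opening: 0.093
```

Run:
```python
from h import *
st(); T=wristT(); np.save("T1.npy",T)
cv2.imwrite("pics/w1.png",eyes.read_camera("wrist")[:,:,::-1])
```

```text
t 2.02 p [0.5452 0.121  0.3608] yaw 85.2 F [-1.2  0.1 -0.1] M [-0.08  0.09 -0.01] open 0.093 q [0.13 0.   1.36 0.   1.77 0.21]
```

View pics/w1.png

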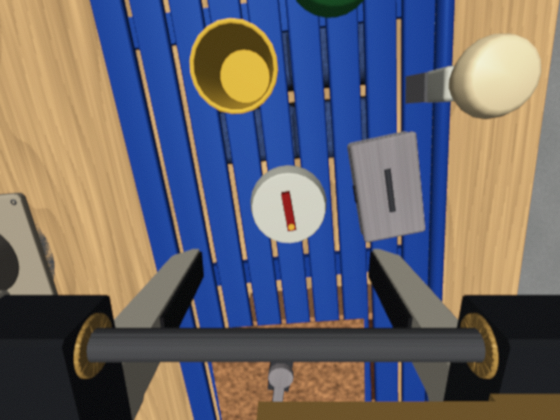

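The wrist view shows the puck at (288,205), with the red bar from about (285,192) to (292,230) and the dot at (291,227). The wrench head shows at the bottom, near (281,375).

Run:
```python
from h import *
T=np.load("T1.npy"); im=cv2.imread("pics/w1.png"); hsv=cv2.cvtColor(im,cv2.COLOR_BGR2HSV).astype(int); H,S,V=hsv[...,0],hsv[...,1],hsv[...,2]
roi=np.zeros(H.shape,bool); roi[160:248,245:330]=1
def P(px,z): return np.array([cast("wrist",p,z,T)[:2] for p in px])
w=roi&(S<60)&(V>140); r=roi&((H<22)|(H>172))&(S>130)&(V>60); y=roi&(H>8)&(H<30)&(S>130)&(V>120)
# puck top outline = ellipse from white|red pixels
cn=max(cv2.findContours((w|r).astype(np.uint8),cv2.RETR_EXTERNAL,cv2.CHAIN_APPROX_NONE)[0],key=cv2.contourArea)
q=P(cv2.convexHull(cn)[:,0],.17); (c,rad)=cv2.minEnclosingCircle(q.astype(np.float32)); print("puck",np.round(c,4),rad)
ys,xs=np.where(r); q=P(np.c_[xs,ys],.183); cc,v,ww=axis(q); e=(q-cc)@v
b=cv2.minAreaRect((q*1000).astype(np.float32)); print("bar",cc.round(4),np.degrees(np.arctan2(v[1],v[0])),np.ptp(e),b,len(q))
ys,xs=np.where(y); q=P(np.c_[xs,ys],.183); print("dot",q.mean(0).round(4),len(q), np.degrees(np.arctan2(*(q.mean(0)-cc)[::-1])))
a=cv2.resize(im[150:250,230:350],None,fx=5,fy=5,interpolation=cv2.INTER_CUBIC); cv2.imwrite("pics/z2.png",a)
```

```text
puck [0.5455 0.0987] 0.046170398592948914
bar [0.5471 0.0963] 95.05448489214459 0.044020979972402036 ((547.1734008789062, 95.75590515136719), (8.376521110534668, 44.009464263916016), 5.262943744659424) 288
dot [0.5486 0.0778] 44 -85.40265899805638
```

View pics/z2.png

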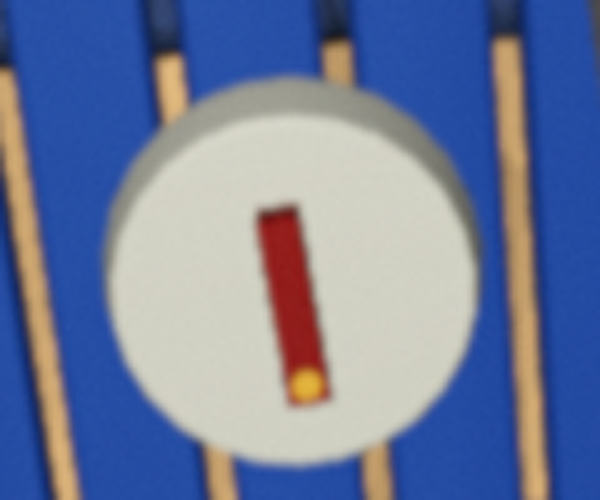

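Bar axis is at (0.547, 0.0955), with the handle heading at -85°. The measured bar length of 44 mm matches the one given. Now I'll hover over the wrench.

Run:
```python
from h import *
st();print(*to([.493,-.263,.29],79.3))
```

```text
t 2.08 p [0.5453 0.121  0.3609] yaw 85.2 F [ 0.2 -0.5  0.1] M [-0.07  0.09  0.01] open 0.0929 q [0.13 0.   1.36 0.   1.77 0.21]
[-0.387  -0.02    0.0708] 5.9 yaw 85.2 z [ 4.e-04  2.e-04 -1.e+00]
```

Call:
send_rows:
  motion:
    - [[-0.03,-0.002,0],1]
    - [[-0.08,-0.004,0.01],2]
    - [[-0.13,-0.007,0.02],3]
    - [[-0.18,-0.01,0.03],4]
    - [[-0.23,-0.012,0.04],5]
    - [[-0.28,-0.015,0.05],5.9]
    - [[-0.33,-0.017,0.06],5.9]
    - [[-0.37,-0.019,0.068],5.9]
    - [[-0.387,-0.02,0.071],5.9]
    - [[-0.387,-0.02,0.071],5.9]
    - [[-0.387,-0.02,0.071],5.9]
    - [[-0.387,-0.02,0.071],5.9]

```text
t: 3.58
tool_pos: [0.4933, -0.2627, 0.2903]
orientation: [2.419, 2.004, 0.001]
force: [0.2, 0.9, -0.5]
opening: 0.0934
```

Run:
```python
from h import *
st(); T=wristT(); np.save("T2.npy",T)
im=eyes.read_camera("wrist")[:,:,::-1].copy();cv2.imwrite("pics/w2.png",im)
hsv=cv2.cvtColor(im,cv2.COLOR_BGR2HSV).astype(int); H,S,V=hsv[...,0],hsv[...,1],hsv[...,2]
b,l=big((H>75)&(H<98)&(S>100)&(V>40)); print(b)
ys,xs=np.where(l==b[0][3]); q=np.array([cast("wrist",p,.181,T)[:2] for p in np.c_[xs,ys]]); c,v,w=axis(q); print(c,np.degrees(np.arctan2(v[1],v[0])),np.ptp((q-c)@v))
```

```text
t 3.58 p [ 0.4933 -0.2627  0.2903] yaw 79.29 F [ 0.2  0.9 -0.5] M [-0.06  0.11 -0.01] open 0.0934 q [-0.58 -0.    1.5   0.    1.65 -0.39]
[(1877, [284.0, 199.0], [272, 162, 26, 76], 2), (643, [283.9, 252.5], [272, 239, 24, 28], 3), (555, [284.2, 148.9], [271, 137, 27, 23], 1)]
[ 0.49442919 -0.25535966] 79.1927320503431 0.0679264218709668
```

View pics/w2.png

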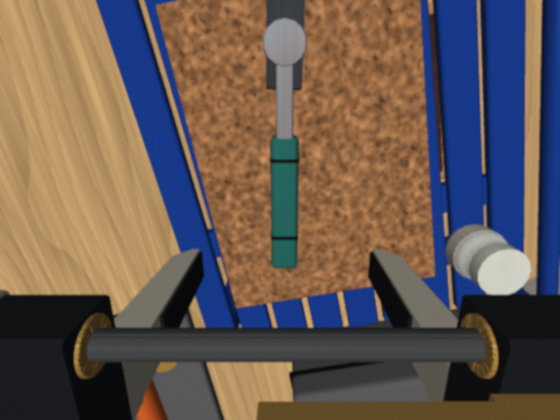

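The grip sleeve runs from row 137 to row 267 at column 284, the socket is at the top near (285,42), and the jaws straddle the handle.

Run:
```python
from h import *
T=np.load("T2.npy")
a=cast("wrist",(285,137),.181,T);b=cast("wrist",(284,267),.181,T);p=cast("wrist",(284.5,42),.175,T);p2=cast("wrist",(284.5,42),.19,T)
c=(a+b)/2;print(a,b,c,np.linalg.norm(a-b),np.degrees(np.arctan2(*(a-b)[[1,0]])),p,p2,np.linalg.norm((p-c)[:2]),np.linalg.norm((p2-c)[:2]))
d=(a-b)/np.linalg.norm(a-b); print("grip from pivot",(p-.12*d))
print(*to([c[0],c[1],.149],79.2))
```

```text
[ 0.50524233 -0.20309904  0.181     ] [ 0.48219842 -0.31941913  0.181     ] [ 0.49372038 -0.26125909  0.181     ] 0.11858071782421867 78.79435574218877 [ 0.51823284 -0.13262968  0.175     ] [ 0.51776863 -0.13519717  0.19      ] 0.1309442067486294 0.12833520545368968
grip from pivot [ 0.49491312 -0.250342    0.175     ]
[1.600e-03 1.000e-04 1.412e-01] 0.08 yaw 79.28 z [ 8.e-04 -3.e-04 -1.e+00]
```

Call:
send_rows:
  motion:
    - [[0.03,0,0],0]
    - [[0.07,0,0],0]
    - [[0.08,0,0],0]
    - [[0.08,0,0],0]
    - [[0.08,0,0],0]

```text
t: 4.25
tool_pos: [0.5076, -0.186, 0.2897]
orientation: [2.421, 2.002, -0.0]
force: [0.4, 0.3, -0.0]
opening: 0.0928
```

Run:
```python
from h import *
st(); T=wristT(); np.save("T3.npy",T)
im=eyes.read_camera("wrist")[:,:,::-1].copy();cv2.imwrite("pics/w3.png",im)
a=cv2.resize(im[40:310,200:380],None,fx=2.2,fy=2.2,interpolation=cv2.INTER_CUBIC); cv2.imwrite("pics/z3.png",a)
```

```text
t 4.25 p [ 0.5076 -0.186   0.2897] yaw 79.17 F [ 0.4  0.3 -0. ] M [-0.1   0.06  0.03] open 0.0928 q [-0.45 -0.05  1.54 -0.    1.65 -0.26]
```

View pics/z3.png

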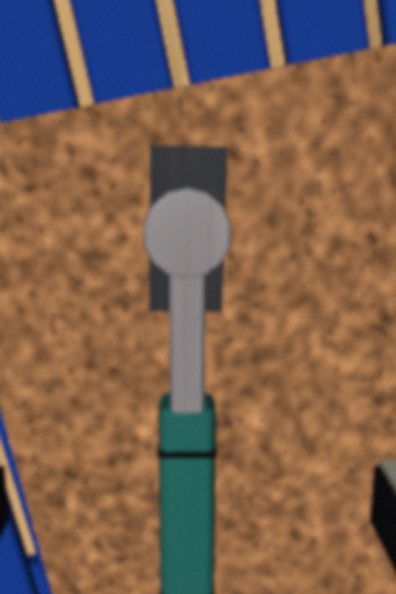

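Run:
```python
from h import *
T=np.load("T3.npy"); f=lambda u,v,z: cast("wrist",(200+u/2.2,40+v/2.2),z,T)
bl,br=f(151,310,.17),f(221,311,.17); print("back w",np.linalg.norm(bl-br),(bl+br)/2)
for z in(.144,.17):
    a,b=f(151,147,z),f(226,148,z); m=(a+b)/2; print(z,"front w",np.linalg.norm(a-b),m,"len",np.linalg.norm(m-(bl+br)/2))
for z in(.17,.18,.19,.2): print("disc",f(187.5,233,z),np.linalg.norm(f(145,233,z)-f(231,233,z)))
print("sleeve front",f(187,395,.181), f(187,395,.168))
```

```text
back w 0.02830694088643268 [ 0.5117631  -0.16502177  0.17      ]
0.144 front w 0.03095979739412239 [ 0.52461499 -0.10341588  0.144     ] len 0.06809153616875663
0.17 front w 0.028373220473269994 [ 0.52457809 -0.103468    0.17      ] len 0.06287360702739705
disc [ 0.51818572 -0.13475328  0.17      ] 0.0336706549814266
disc [ 0.51839566 -0.13367639  0.18      ] 0.03249007617626293
disc [ 0.5186056  -0.13259949  0.19      ] 0.03130949737109925
disc [ 0.51881554 -0.1315226   0.2       ] 0.030128918565935695
sleeve front [ 0.50606715 -0.19685172  0.181     ] [ 0.50520874 -0.20125192  0.168     ]
```

Run:
```python
from h import *
g=lambda u,v,z: cast("top",(205+u/3.5,190+v/3.5),z).round(4)
print("block",g(460,143,.17),"disc",g(463,137,.18),g(463,137,.2),"sleeve front",g(566,161,.181),"tail",g(716,200,.181))
print("bar",g(152,86.5,.183))
T=np.load("T3.npy")
# consistency: puck/mat known? mat edge etc. in w3
im=cv2.imread("pics/scene0.png"); a=cv2.resize(im[190:250,110:240],None,fx=6,fy=6,interpolation=cv2.INTER_CUBIC); cv2.imwrite("pics/z4.png",a)
```

```text
block [ 0.5137 -0.1311  0.17  ] disc [ 0.5162 -0.1318  0.18  ] [ 0.5123 -0.129   0.2   ] sleeve front [ 0.5012 -0.2055  0.181 ] tail [ 0.4769 -0.312   0.181 ]
bar [0.5446 0.0934 0.183 ]
```

View pics/z4.png

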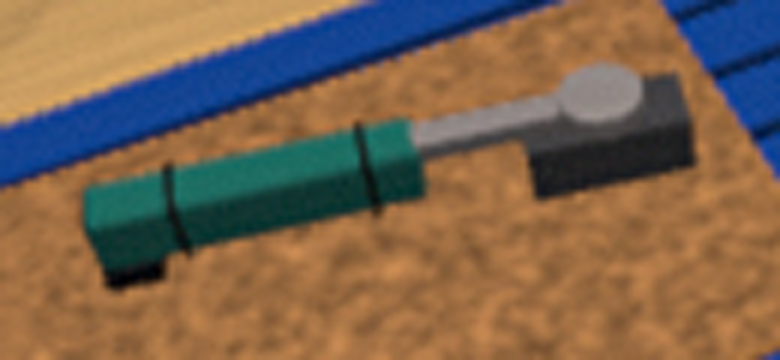

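The block centre comes out at (0.518,-0.134), and both the wrist and top views put the sleeve's middle about 128 mm behind it. I'll grip at (0.4945,-0.257), which is 125 mm from the socket axis.

Run:
```python
from h import *
st();print(*to([.4945,-.257,.150],79.1))
```

```text
t 4.3 p [ 0.5076 -0.1862  0.2896] yaw 79.14 F [-1.1 -0.4 -0. ] M [-0.1   0.04 -0.01] open 0.0931 q [-0.45 -0.05  1.54 -0.    1.65 -0.26]
[-0.0719  0.0005  0.1396] 0.04 yaw 79.14 z [-1.e-04 -3.e-04 -1.e+00]
```

Call:
send_rows:
  motion:
    - [[-0.03,0,0.0],0]
    - [[-0.065,0,0.03],0]
    - [[-0.072,0.0005,0.065],0]
    - [[-0.072,0.0005,0.095],0]
    - [[-0.072,0.0005,0.12],0]
    - [[-0.072,0.0005,0.132],0]
    - [[-0.072,0.0005,0.1395],0]
    - [[-0.072,0.0005,0.1395],0]
    - [[-0.072,0.0005,0.1395],0]
  jaw: 0.06

```text
t: 5.42
tool_pos: [0.4953, -0.2566, 0.1513]
orientation: [2.42, 2.001, 0.001]
force: [0.5, -0.3, 0.9]
opening: 0.0599
```

Call:
send_rows:
  motion:
    - [[0,0,0],0]
    - [[0,0,0],0]
    - [[0,0,0],0]
    - [[0,0,0],0]
    - [[0,0,0],0]
    - [[0,0,0],0]
  jaw: 0
  squeeze: 40

```text
t: 6.18
tool_pos: [0.4946, -0.2561, 0.1502]
orientation: [-2.421, -2.002, 0.0]
force: [-2.1, 0.6, 2.0]
opening: 0.0236
```

Run:
```python
from h import *
st()
```

```text
t 6.17 p [ 0.4946 -0.2561  0.1502] yaw 79.19 F [-2.1  0.6  2. ] M [0.03 0.41 0.14] open 0.0236 q [-0.57  0.06  1.69 -0.    1.39 -0.38]
```

Call:
send_rows:
  motion:
    - [[0,0,-0.01],0]
    - [[0,0,-0.03],0]
    - [[0,0,-0.055],0]
    - [[0,0,-0.08],0]
    - [[0,0,-0.095],0]
    - [[0,0,-0.1],0]
    - [[0,0,-0.1],0]

```text
t: 7.05
tool_pos: [0.4946, -0.2561, 0.25]
orientation: [-2.421, -2.002, 0.0]
force: [-0.4, -0.5, -3.4]
opening: 0.0237
```

Run:
```python
from h import *
st();print(*to([.558,-.029,.25],95))
```

```text
t 7.05 p [ 0.4946 -0.2561  0.25  ] yaw 79.18 F [-0.4 -0.5 -3.4] M [-0.19  0.11  0.02] open 0.0237 q [-0.57  0.    1.56 -0.    1.57 -0.38]
[ 0.235   0.0196 -0.    ] -15.82 yaw 79.18 z [-1.e-04  1.e-04 -1.e+00]
```

Call:
send_rows:
  motion:
    - [[0.02,0.002,0],-1]
    - [[0.05,0.004,0],-3]
    - [[0.09,0.007,0],-6]
    - [[0.13,0.011,0],-9]
    - [[0.17,0.014,0],-12]
    - [[0.205,0.017,0],-14]
    - [[0.228,0.019,0],-15.5]
    - [[0.235,0.0195,0],-15.8]
    - [[0.235,0.0195,0],-15.8]
    - [[0.235,0.0195,0],-15.8]

```text
t: 8.3
tool_pos: [0.5577, -0.0297, 0.2499]
orientation: [-2.124, -2.315, 0.001]
force: [1.0, -0.9, -3.1]
opening: 0.0235
```

Run:
```python
from h import *
st(); np.save("T4.npy",wristT())
for n in("wrist","top","scene"): cv2.imwrite(f"pics/{n}4.png",eyes.read_camera(n)[:,:,::-1])
a=cv2.imread("pics/wrist4.png"); b=cv2.imread("pics/scene4.png")[130:240,220:360]; b=cv2.resize(b,None,fx=4,fy=4,interpolation=cv2.INTER_CUBIC); cv2.imwrite("pics/z5.png",b)
b=cv2.imread("pics/top4.png")[170:270,200:340]; b=cv2.resize(b,None,fx=4,fy=4,interpolation=cv2.INTER_CUBIC); cv2.imwrite("pics/z6.png",b)
```

```text
t 8.3 p [ 0.5577 -0.0297  0.2499] yaw 94.93 F [ 1.  -0.9 -3.1] M [-0.24  0.06 -0.01] open 0.0235 q [-0.14  0.01  1.56 -0.    1.57 -0.23]
```

View pics/wrist4.png

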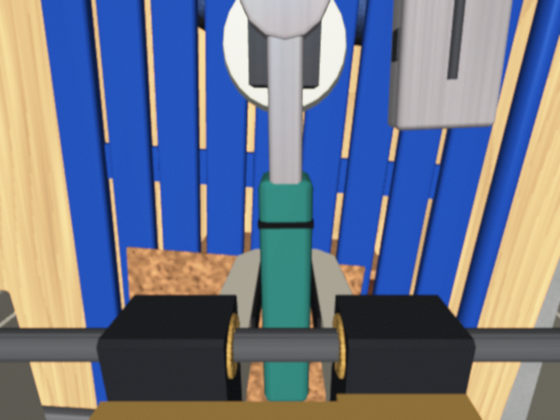

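View pics/z5.png

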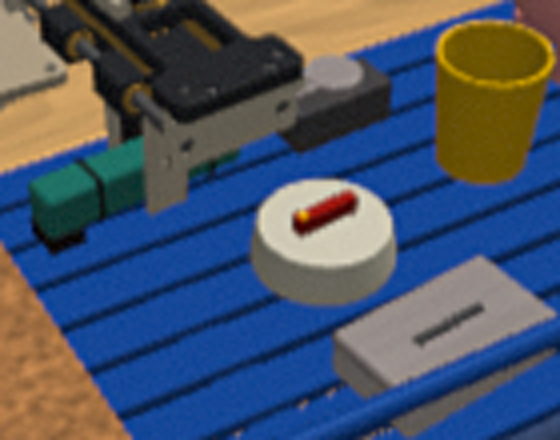

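View pics/z6.png

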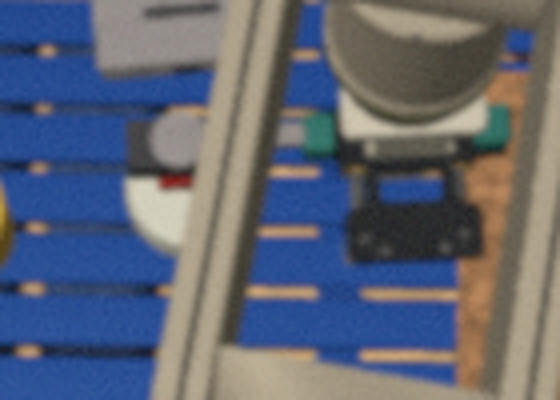

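Run:
```python
from h import *
T=np.load("T1.npy"); f=lambda u,v,z: cast("wrist",(230+u/5,150+v/5),z,T)[:2].round(4)
print("puck mids", (f(293,113,.17)+f(293,466,.17))/2,(f(106,280,.17)+f(478,280,.17))/2, np.linalg.norm(f(293,113,.17)-f(293,466,.17)))
print("bar", f(278,216,.183),f(310,403,.183),(f(278,217,.183)+f(310,403,.183))/2, "dot",f(308,384,.183))
T=np.load("T4.npy"); g=lambda u,v,z: cast("wrist",(u,v),z,T)
b=g(284.5,86,.270); print("block back w",np.linalg.norm(g(249,86,.27)-g(320,86,.27)),b)
M=T[:3,:3]; ax=np.array([np.cos(np.radians(94.9)),np.sin(np.radians(94.9)),0]); print("pivot",b+.032*ax)
l,r=g(223.5,43,.17),g(347,43,.17); print("puck lateral",(l+r)/2,np.linalg.norm(l-r)); print("puck near edge",g(288,109,.17))
im=cv2.imread("pics/wrist4.png")[0:130,200:370]; cv2.imwrite("pics/z7.png",cv2.resize(im,None,fx=4.5,fy=4.5,interpolation=cv2.INTER_CUBIC))
```

```text
puck mids [0.5475  0.09425] [0.5476  0.09795] 0.08417511508753639
bar [0.5459 0.1165] [0.5495 0.0728] [0.5477  0.09455] dot [0.5494 0.0773]
block back w 0.029585954030759056 [0.55023056 0.06229505 0.27      ]
pivot [0.54749722 0.0941781  0.27      ]
puck lateral [0.54761162 0.09551502 0.17      ] 0.0837758987180848
puck near edge [0.5532262  0.05306341 0.17      ]
```

View pics/z7.png

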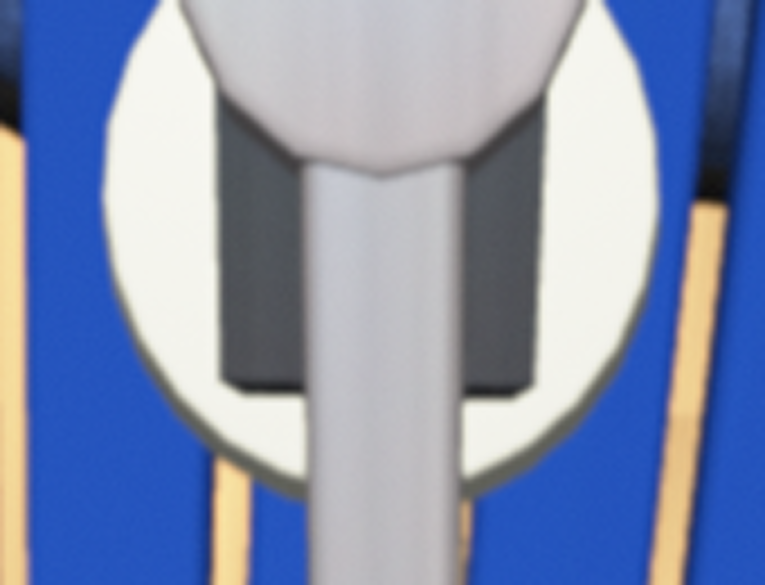

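The wrist view now puts the socket axis at (0.5475,0.0942), over the screw at (0.5476,0.0948). Lateral centring agrees and the puck width reads 83.8 mm. Lowering.

Call:
send_rows:
  motion:
    - [[0.0005,0,0.015],0]
    - [[0.0005,0,0.035],0]
    - [[0.0005,0,0.047],0]
    - [[0.0005,0,0.053],0]
    - [[0.0005,0,0.057],0]
    - [[0.0005,0,0.06],0]
    - [[0.0005,0,0.062],0]
    - [[0.0005,0,0.064],0]
    - [[0.0005,0,0.064],0]

```text
t: 9.57
tool_pos: [0.5579, -0.0285, 0.1861]
orientation: [2.123, 2.316, -0.0]
force: [0.9, 0.0, -3.9]
opening: 0.024
```

Run:
```python
from h import *
st()
for n in("scene",): cv2.imwrite(f"pics/{n}5.png",eyes.read_camera(n)[:,:,::-1])
b=cv2.imread("pics/scene5.png")[130:240,220:360]; b=cv2.resize(b,None,fx=5,fy=5,interpolation=cv2.INTER_CUBIC); cv2.imwrite("pics/z8.png",b)
```

```text
t 9.57 p [ 0.5579 -0.0285  0.1861] yaw 94.98 F [ 0.9  0.  -3.9] M [-0.17 -0.02  0.01] open 0.024 q [-0.14  0.04  1.65 -0.    1.46 -0.23]
```

View pics/z8.png

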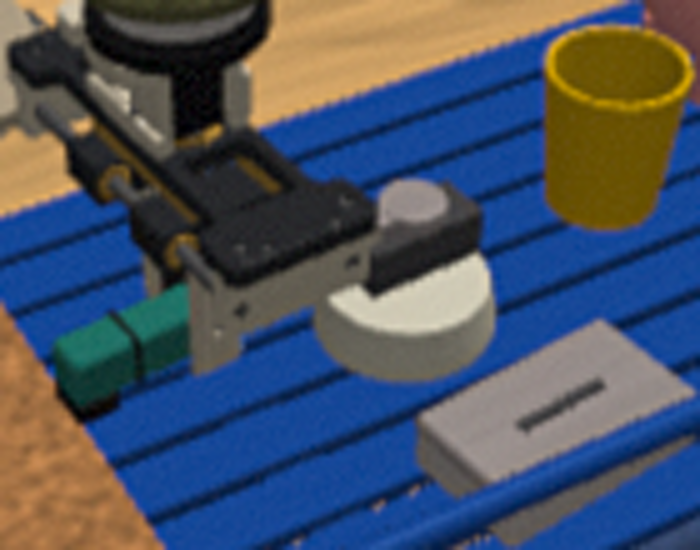

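The socket has passed the top of the bar with no contact force, so it is over the T-head. I'll lower the last 10 mm.

Call:
send_rows:
  motion:
    - [[0,0,0.003],0]
    - [[0,0,0.005],0]
    - [[0,0,0.007],0]
    - [[0,0,0.0085],0]
    - [[0,0,0.0095],0]
    - [[0,0,0.0095],0]

```text
t: 10.38
tool_pos: [0.5579, -0.0285, 0.1766]
orientation: [-2.123, -2.316, -0.0]
force: [-0.2, -0.4, -3.2]
opening: 0.0238
```

Run:
```python
from h import *
st()
```

```text
t 10.38 p [ 0.5579 -0.0285  0.1766] yaw 94.98 F [-0.2 -0.4 -3.2] M [-0.16  0.04  0.04] open 0.0238 q [-0.14  0.04  1.66  0.    1.44 -0.23]
```

Call:
send_rows:
  motion:
    - [[0,0,0.0005],0]
    - [[0,0,0.001],0]
    - [[0,0,0.001],0]

```text
t: 10.75
tool_pos: [0.5581, -0.0286, 0.1759]
orientation: [2.123, 2.316, 0.0]
force: [1.3, -0.6, -1.7]
opening: 0.0238
```

Run:
```python
from h import *
st()
```

```text
t 10.75 p [ 0.5581 -0.0286  0.1759] yaw 94.98 F [ 1.3 -0.6 -1.7] M [-0.04  0.14  0.04] open 0.0238 q [-0.14  0.04  1.66 -0.    1.44 -0.23]
```

Call:
send_rows:
  motion:
    - [[0,0,0.0005],0]
    - [[0,0,0.0007],0]
    - [[0,0,0.0007],0]

```text
t: 11.12
tool_pos: [0.5581, -0.0287, 0.1752]
orientation: [2.123, 2.315, 0.0]
force: [-0.3, -1.6, 0.7]
opening: 0.0239
```

Run:
```python
from h import *
st()
```

```text
t 11.12 p [ 0.5581 -0.0287  0.1752] yaw 94.98 F [-0.3 -1.6  0.7] M [0.05 0.15 0.03] open 0.0239 q [-0.14  0.04  1.66 -0.    1.44 -0.23]
```

The socket is seated, carrying about 4 N of its weight on the puck. I'll turn clockwise about the screw with L = 0.124 m. The first 0.2 rad is safe, because solid contact comes at 0.25 rad or later.

Call:
send_rows:
  motion:
    - [[0.0,-0.0031,0],1.43]
    - [[0.0002,-0.0062,0],2.86]
    - [[0.0003,-0.0093,0],4.3]
    - [[0.0006,-0.0124,0],5.73]
    - [[0.001,-0.0155,0],7.16]
    - [[0.0014,-0.0185,0],8.6]
    - [[0.0019,-0.0216,0],10.0]
    - [[0.0025,-0.0246,0],11.46]
    - [[0.0025,-0.0246,0],11.46]

```text
t: 12.25
tool_pos: [0.533, -0.0281, 0.175]
orientation: [2.344, 2.092, 0.0]
force: [-0.7, -2.1, 1.0]
opening: 0.0235
```

```bash
cat >> h.py <<'E'
PIV=np.array([.5476,.0948])
def tau():
    s=monitor.read_state(); M=R.from_rotvec(s["orientation"]).as_matrix(); r=s["tool_pos"][:2]-PIV
    F=s["force"]; t=r[0]*F[1]-r[1]*F[0]
    print("rad from 95:",round(np.radians(95-np.degrees(np.arctan2(M[1,0],M[0,0]))),4),"pos ang",round(-1.4835-np.arctan2(r[1],r[0]),4),"R",round(np.hypot(*r),4),"rxF",t.round(3),"Mz",s["wrist_torque"][2].round(3),"tau",(t+s["wrist_torque"][2]).round(3),"Ftan",round(float(t/np.hypot(*r)),2))
    st()
E
python3 -c "
from h import *
tau()"
```

```text
rad from 95: 0.2009 pos ang 0.2056 R 0.1238 rxF -0.059 Mz 0.106 tau 0.047 Ftan -0.48
t 12.25 p [ 0.533  -0.0281  0.175 ] yaw 83.49 F [-0.7 -2.1  1. ] M [0.11 0.2  0.11] open 0.0235 q [-0.15 -0.02  1.73 -0.    1.44 -0.04]
```

Call:
send_rows:
  motion:
    - [[0.0,-0.0025,0],1.15]
    - [[0.0001,-0.005,0],2.3]
    - [[0.0001,-0.005,0],2.3]

```text
t: 12.62
tool_pos: [0.5281, -0.0275, 0.175]
orientation: [2.385, 2.044, -0.0]
force: [0.2, -1.9, 1.1]
opening: 0.0237
```

```bash
python3 -c "
from h import *
tau()"
```

```text
rad from 95: 0.2409 pos ang 0.2453 R 0.1239 rxF 0.062 Mz 0.078 tau 0.14 Ftan 0.5
t 12.62 p [ 0.5281 -0.0275  0.175 ] yaw 81.2 F [ 0.2 -1.9  1.1] M [0.04 0.09 0.08] open 0.0237 q [-0.15 -0.04  1.74 -0.    1.44  0.  ]
```

Call:
send_rows:
  motion:
    - [[0.0,-0.0025,0],1.15]
    - [[0.0001,-0.005,0],2.3]
    - [[0.0001,-0.005,0],2.3]

```text
t: 13.0
tool_pos: [0.5232, -0.0267, 0.175]
orientation: [2.426, 1.996, -0.0]
force: [-0.1, -3.5, 0.6]
opening: 0.0238
```

```bash
python3 -c "
from h import *
tau()"
```

```text
rad from 95: 0.2811 pos ang 0.2858 R 0.1239 rxF 0.072 Mz 0.11 tau 0.182 Ftan 0.58
t 13.0 p [ 0.5232 -0.0267  0.175 ] yaw 78.89 F [-0.1 -3.5  0.6] M [-0.03  0.08  0.11] open 0.0238 q [-0.15 -0.05  1.76 -0.    1.44  0.05]
```

Light drag is felt, at about 0.15 N m. I'll continue in 0.03 rad steps.

Call:
send_rows:
  motion:
    - [[0.0,-0.0019,0],0.86]
    - [[0.0001,-0.0037,0],1.72]
    - [[0.0001,-0.0037,0],1.72]

```text
t: 13.38
tool_pos: [0.5196, -0.0259, 0.175]
orientation: [2.455, 1.959, -0.0]
force: [-0.2, -3.1, 0.9]
opening: 0.0239
```

```bash
python3 -c "
from h import *
tau()"
```

```text
rad from 95: 0.311 pos ang 0.3152 R 0.1239 rxF 0.064 Mz 0.154 tau 0.219 Ftan 0.52
t 13.38 p [ 0.5196 -0.0259  0.175 ] yaw 77.18 F [-0.2 -3.1  0.9] M [-0.22  0.1   0.15] open 0.0239 q [-0.15 -0.06  1.76 -0.    1.44  0.08]
```

Call:
send_rows:
  motion:
    - [[0.0,-0.0019,0],0.86]
    - [[0.0001,-0.0037,0],1.72]
    - [[0.0001,-0.0037,0],1.72]

```text
t: 13.75
tool_pos: [0.516, -0.025, 0.175]
orientation: [2.485, 1.922, -0.0]
force: [-1.0, -4.5, 1.1]
opening: 0.0237
```

```bash
python3 -c "
from h import *
tau()"
```

```text
rad from 95: 0.3411 pos ang 0.3455 R 0.1239 rxF 0.025 Mz 0.081 tau 0.106 Ftan 0.2
t 13.75 p [ 0.516 -0.025  0.175] yaw 75.46 F [-1.  -4.5  1.1] M [-0.3   0.08  0.08] open 0.0237 q [-0.15 -0.07  1.77 -0.    1.44  0.11]
```

Call:
send_rows:
  motion:
    - [[-0.0003,-0.0019,0],0.86]
    - [[-0.0005,-0.0037,0],1.72]
    - [[-0.0005,-0.0037,0],1.72]

```text
t: 14.12
tool_pos: [0.5123, -0.0241, 0.1749]
orientation: [-2.513, -1.885, -0.001]
force: [0.2, -2.7, 0.5]
opening: 0.0238
```

```bash
python3 -c "
from h import *
tau()"
```

```text
rad from 95: 0.3708 pos ang 0.3758 R 0.124 rxF 0.12 Mz 0.066 tau 0.185 Ftan 0.97
t 14.12 p [ 0.5123 -0.0241  0.1749] yaw 73.75 F [ 0.2 -2.7  0.5] M [ 0.15 -0.09  0.07] open 0.0238 q [-0.15 -0.08  1.78  0.    1.44  0.14]
```

Call:
send_rows:
  motion:
    - [[0.0,-0.0019,0],0.86]
    - [[0.0001,-0.0037,0],1.72]
    - [[0.0001,-0.0037,0],1.72]

```text
t: 14.5
tool_pos: [0.5088, -0.0231, 0.1749]
orientation: [-2.541, -1.847, -0.0]
force: [-0.4, -1.3, 0.3]
opening: 0.0241
```

```bash
python3 -c "
from h import *
tau()"
```

```text
rad from 95: 0.4008 pos ang 0.4055 R 0.1241 rxF 0.007 Mz 0.099 tau 0.106 Ftan 0.06
t 14.5 p [ 0.5088 -0.0231  0.1749] yaw 72.03 F [-0.4 -1.3  0.3] M [ 0.27 -0.19  0.1 ] open 0.0241 q [-0.15 -0.09  1.79  0.    1.44  0.17]
```

Call:
send_rows:
  motion:
    - [[0.0,-0.0019,0],0.86]
    - [[0.0001,-0.0037,0],1.72]
    - [[0.0001,-0.0037,0],1.72]

```text
t: 14.88
tool_pos: [0.5053, -0.022, 0.175]
orientation: [-2.569, -1.809, -0.0]
force: [1.3, -1.6, 1.0]
opening: 0.0238
```

```bash
python3 -c "
from h import *
tau()"
```

```text
rad from 95: 0.4309 pos ang 0.4346 R 0.1242 rxF 0.218 Mz 0.099 tau 0.316 Ftan 1.75
t 14.88 p [ 0.5053 -0.022   0.175 ] yaw 70.31 F [ 1.3 -1.6  1. ] M [ 0.38 -0.24  0.1 ] open 0.0238 q [-0.14 -0.1   1.8   0.    1.44  0.2 ]
```

Call:
send_rows:
  motion:
    - [[0.0,-0.0019,0],0.86]
    - [[0.0001,-0.0037,0],1.72]
    - [[0.0001,-0.0037,0],1.72]

```text
t: 15.25
tool_pos: [0.5023, -0.0208, 0.1751]
orientation: [2.595, 1.77, 0.001]
force: [4.9, -1.3, -0.5]
opening: 0.0239
```

```bash
python3 -c "
from h import *
tau()"
```

```text
rad from 95: 0.4609 pos ang 0.4604 R 0.1242 rxF 0.621 Mz 0.28 tau 0.901 Ftan 5.0
t 15.25 p [ 0.5023 -0.0208  0.1751] yaw 68.59 F [ 4.9 -1.3 -0.5] M [ 0.02 -0.85  0.28] open 0.0239 q [-0.14 -0.11  1.81 -0.    1.44  0.23]
```

Torque has climbed to 0.9 N m, so the screw is solid. I'll take smaller steps.

Call:
send_rows:
  motion:
    - [[0.0,-0.0019,0],0.86]
    - [[0.0,-0.0019,0],0.86]

```text
t: 15.5
tool_pos: [0.5008, -0.0202, 0.1752]
orientation: [2.607, 1.75, 0.002]
force: [5.6, -1.6, -1.3]
opening: 0.0237
```

```bash
python3 -c "
from h import *
tau()"
```

```text
rad from 95: 0.4758 pos ang 0.4737 R 0.1242 rxF 0.725 Mz 0.403 tau 1.128 Ftan 5.84
t 15.5 p [ 0.5008 -0.0202  0.1752] yaw 67.74 F [ 5.6 -1.6 -1.3] M [-0.06 -1.1   0.4 ] open 0.0237 q [-0.14 -0.12  1.82 -0.    1.44  0.25]
```

Call:
send_rows:
  motion:
    - [[0.0,-0.0019,0],0.86]
    - [[0.0,-0.0019,0],0.86]

```text
t: 15.75
tool_pos: [0.499, -0.0195, 0.1752]
orientation: [2.621, 1.73, 0.002]
force: [6.6, -1.5, -1.3]
opening: 0.0239
```

```bash
python3 -c "
from h import *
tau()"
```

```text
rad from 95: 0.4909 pos ang 0.4895 R 0.1242 rxF 0.824 Mz 0.441 tau 1.265 Ftan 6.63
t 15.75 p [ 0.499  -0.0195  0.1752] yaw 66.88 F [ 6.6 -1.5 -1.3] M [ 0.03 -1.1   0.44] open 0.0239 q [-0.14 -0.12  1.82 -0.    1.44  0.26]
```

Call:
send_rows:
  motion:
    - [[0.0,-0.0019,0],0.86]
    - [[0.0,-0.0019,0],0.86]

```text
t: 16.0
tool_pos: [0.4972, -0.0187, 0.1752]
orientation: [2.634, 1.711, 0.002]
force: [6.0, -1.6, -2.2]
opening: 0.0236
```

```bash
python3 -c "
from h import *
tau()"
```

```text
rad from 95: 0.5059 pos ang 0.5052 R 0.1242 rxF 0.761 Mz 0.387 tau 1.148 Ftan 6.13
t 16.0 p [ 0.4972 -0.0187  0.1752] yaw 66.01 F [ 6.  -1.6 -2.2] M [-0.05 -0.99  0.39] open 0.0236 q [-0.14 -0.13  1.83 -0.    1.44  0.28]
```

Call:
send_rows:
  motion:
    - [[0.0,-0.0019,0],0.86]
    - [[0.0,-0.0019,0],0.86]

```text
t: 16.25
tool_pos: [0.4954, -0.0179, 0.1752]
orientation: [2.646, 1.691, 0.001]
force: [4.4, -0.9, -1.6]
opening: 0.0241
```

```bash
python3 -c "
from h import *
tau()"
```

```text
rad from 95: 0.5207 pos ang 0.5213 R 0.1243 rxF 0.541 Mz 0.317 tau 0.858 Ftan 4.35
t 16.25 p [ 0.4954 -0.0179  0.1752] yaw 65.16 F [ 4.4 -0.9 -1.6] M [-0.03 -0.97  0.32] open 0.0241 q [-0.14 -0.13  1.83 -0.    1.44  0.29]
```

The torque peaked at 1.27 and has fallen to 0.86, so the wrench has broken over with about 0.05 rad of give. One more small step puts the give well inside the band.

Call:
send_rows:
  motion:
    - [[0.0,-0.0025,0],1.15]
    - [[0.0,-0.0025,0],1.15]

```text
t: 16.5
tool_pos: [0.493, -0.0168, 0.1752]
orientation: [2.663, 1.665, 0.001]
force: [4.6, -1.3, -1.2]
opening: 0.0238
```

```bash
python3 -c "
from h import *
tau()
cv2.imwrite('pics/scene6.png',eyes.read_camera('scene')[:,:,::-1]);cv2.imwrite('pics/wrist6.png',eyes.read_camera('wrist')[:,:,::-1])
b=cv2.imread('pics/scene6.png')[130:240,220:360]; b=cv2.resize(b,None,fx=5,fy=5,interpolation=cv2.INTER_CUBIC); cv2.imwrite('pics/z9.png',b)
tau()"
```

```text
rad from 95: 0.5406 pos ang 0.5424 R 0.1243 rxF 0.59 Mz 0.244 tau 0.834 Ftan 4.75
t 16.5 p [ 0.493  -0.0168  0.1752] yaw 64.03 F [ 4.6 -1.3 -1.2] M [ 0.08 -1.    0.24] open 0.0238 q [-0.14 -0.14  1.84 -0.    1.44  0.32]
rad from 95: 0.5403 pos ang 0.5418 R 0.1243 rxF 0.677 Mz 0.309 tau 0.987 Ftan 5.45
t 16.6 p [ 0.493  -0.0169  0.1751] yaw 64.04 F [ 5.1 -1.9 -1.2] M [ 0.02 -0.98  0.31] open 0.0236 q [-0.14 -0.14  1.84 -0.    1.44  0.31]
```

View pics/wrist6.png

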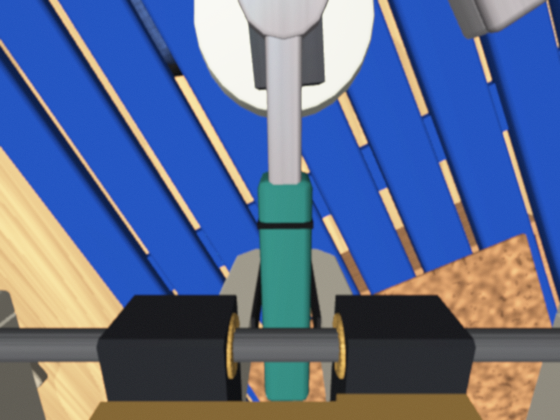

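The wrist view shows the block tilted against the handle: its rear edge runs from (257,89) to (325,82), about 0.1 rad, where it was level before. The give is inside the good band, so I'm stopping. Now I'll back off gently to unload the spring.

Call:
send_rows:
  motion:
    - [[0.0,0.003,0],-1.4]
    - [[0.0002,0.006,0],-2.8]
    - [[0.0004,0.0093,0],-4.3]
    - [[0.0006,0.0124,0],-5.73]
    - [[0.0006,0.0124,0],-5.73]

```text
t: 17.23
tool_pos: [0.5041, -0.0216, 0.1749]
orientation: [-2.577, -1.796, -0.0]
force: [3.7, 0.4, 0.3]
opening: 0.0241
```

```bash
python3 -c "
from h import *
tau()"
```

```text
rad from 95: 0.4404 pos ang 0.4451 R 0.1242 rxF 0.412 Mz 0.063 tau 0.475 Ftan 3.32
t 17.23 p [ 0.5041 -0.0216  0.1749] yaw 69.76 F [3.7 0.4 0.3] M [ 0.48 -0.7   0.06] open 0.0241 q [-0.14 -0.11  1.81  0.    1.44  0.21]
```

Call:
send_rows:
  motion:
    - [[0.0,0.0025,0],-1.15]
    - [[0.0001,0.005,0],-2.3]
    - [[0.0002,0.0075,0],-3.44]
    - [[0.0002,0.0075,0],-3.44]

```text
t: 17.73
tool_pos: [0.5112, -0.0241, 0.1749]
orientation: [-2.522, -1.873, 0.0]
force: [1.5, 1.8, 1.0]
opening: 0.0236
```

```bash
python3 -c "
from h import *
tau()
cv2.imwrite('pics/wrist7.png',eyes.read_camera('wrist')[:130,200:370,::-1].repeat(4,0).repeat(4,1))"
```

```text
rad from 95: 0.3805 pos ang 0.3845 R 0.1243 rxF 0.115 Mz -0.229 tau -0.115 Ftan 0.92
t 17.73 p [ 0.5112 -0.0241  0.1749] yaw 73.2 F [1.5 1.8 1. ] M [ 0.63 -0.36 -0.23] open 0.0236 q [-0.15 -0.08  1.79  0.    1.44  0.15]
```

View pics/wrist7.png

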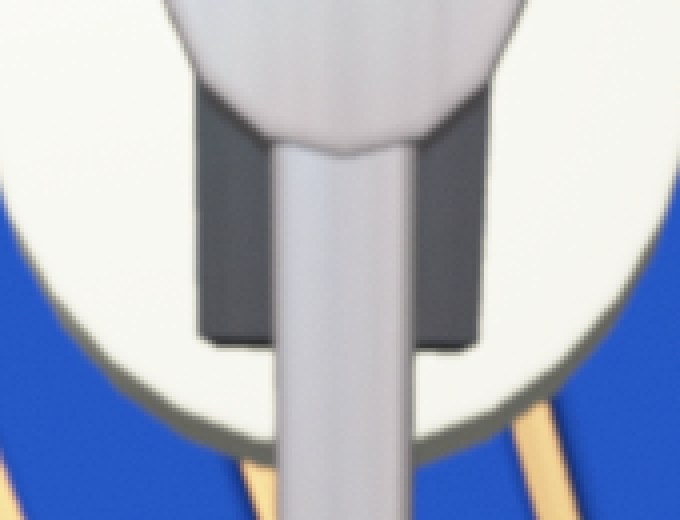

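The socket is back in line with the handle (the rear edge is level again) and sits free in the play. Lifting straight up.

Call:
send_rows:
  motion:
    - [[0,0,-0.001],0]
    - [[0,0,-0.002],0]
    - [[0,0,-0.003],0]

```text
t: 18.15
tool_pos: [0.5104, -0.0242, 0.1773]
orientation: [-2.522, -1.872, 0.003]
force: [0.3, -0.5, -3.7]
opening: 0.024
```

```bash
python3 -c "
from h import *
tau()"
```

```text
rad from 95: 0.3806 pos ang 0.3903 R 0.1247 rxF 0.058 Mz 0.055 tau 0.112 Ftan 0.46
t 18.15 p [ 0.5104 -0.0242  0.1773] yaw 73.19 F [ 0.3 -0.5 -3.7] M [-0.18  0.12  0.05] open 0.024 q [-0.15 -0.09  1.78 -0.    1.45  0.15]
```

Call:
send_rows:
  motion:
    - [[0,0,-0.004],0]
    - [[0,0,-0.01],0]
    - [[0,0,-0.018],0]
    - [[0,0,-0.03],0]
    - [[0,0,-0.045],0]
    - [[0,0,-0.06],0]
    - [[0,0,-0.07],0]
    - [[0,0,-0.073],0]
    - [[0,0,-0.073],0]

```text
t: 19.27
tool_pos: [0.5111, -0.0241, 0.2508]
orientation: [-2.522, -1.873, 0.0]
force: [0.4, 1.6, -2.9]
opening: 0.0236
```

```bash
python3 -c "
from h import *
tau()
cv2.imwrite('pics/scene8.png',eyes.read_camera('scene')[:,:,::-1])
b=cv2.imread('pics/scene8.png')[130:240,220:360]; b=cv2.resize(b,None,fx=5,fy=5,interpolation=cv2.INTER_CUBIC); cv2.imwrite('pics/z10.png',b)
print(*to([.4946,-.2561,.2502],79.2))"
```

```text
rad from 95: 0.3808 pos ang 0.385 R 0.1244 rxF -0.008 Mz 0.045 tau 0.037 Ftan -0.07
t 19.27 p [ 0.5111 -0.0241  0.2508] yaw 73.18 F [ 0.4  1.6 -2.9] M [-0.18  0.12  0.05] open 0.0236 q [-0.15 -0.12  1.68 -0.    1.58  0.15]
[-0.2268  0.0515  0.0003] -6.02 yaw 73.18 z [-8.e-04  1.e-04 -1.e+00]
```

View pics/z10.png

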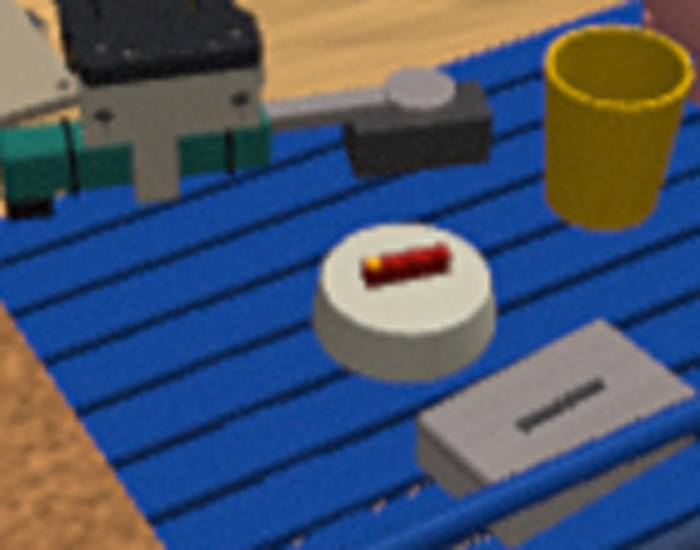

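The bar has turned clockwise (dot now at the left front) and stayed there, and the wrench is clear and level. Going back to the mat.

Call:
send_rows:
  motion:
    - [[-0.02,0.005,0],-0.6]
    - [[-0.05,0.011,0],-1.5]
    - [[-0.09,0.02,0],-2.5]
    - [[-0.13,0.03,0],-3.6]
    - [[-0.17,0.039,0],-4.7]
    - [[-0.2,0.046,0],-5.5]
    - [[-0.22,0.05,0.0],-6]
    - [[-0.227,0.0515,0.02],-6]
    - [[-0.227,0.0515,0.045],-6]
    - [[-0.227,0.0515,0.07],-6]
    - [[-0.227,0.0515,0.085],-6]
    - [[-0.227,0.0515,0.092],-6]

```text
t: 20.82
tool_pos: [0.4941, -0.2553, 0.1571]
orientation: [-2.419, -2.001, 0.001]
force: [-0.6, 0.1, -1.8]
opening: 0.0237
```

Call:
send_rows:
  motion:
    - [[0,0,0.003],0]
    - [[0,0,0.006],0]
    - [[0,0,0.0075],0]
    - [[0,0,0.0075],0]

```text
t: 21.32
tool_pos: [0.4949, -0.2564, 0.1518]
orientation: [2.421, 2.002, 0.0]
force: [0.5, -0.2, -3.9]
opening: 0.0235
```

```bash
python3 -c "
from h import *
st()"
```

```text
t 21.32 p [ 0.4949 -0.2564  0.1518] yaw 79.18 F [ 0.5 -0.2 -3.9] M [-0.2   0.11  0.03] open 0.0235 q [-0.57  0.06  1.69  0.    1.39 -0.38]
```

Call:
send_rows:
  motion:
    - [[0,0,0.001],0]
    - [[0,0,0.002],0]
    - [[0,0,0.002],0]

```text
t: 21.7
tool_pos: [0.495, -0.2564, 0.1501]
orientation: [2.42, 2.002, 0.0]
force: [-2.3, 1.8, 3.9]
opening: 0.0236
```

```bash
python3 -c "
from h import *
st()"
```

```text
t 21.7 p [ 0.495  -0.2564  0.1501] yaw 79.18 F [-2.3  1.8  3.9] M [ 0.1   0.57 -0.04] open 0.0236 q [-0.57  0.06  1.69 -0.    1.39 -0.38]
```

The wrench is resting on the mat. I'll open, then rise.

Call:
send_rows:
  motion:
    - [[0,0,0],0]
    - [[0,0,0],0]
    - [[0,0,0],0]
    - [[0,0,0],0]
  jaw: 0.06

```text
t: 22.2
tool_pos: [0.4948, -0.2563, 0.1494]
orientation: [2.421, 2.002, 0.0]
force: [-0.4, -0.7, 0.8]
opening: 0.0579
```

Call:
send_rows:
  motion:
    - [[0,0,-0.01],0]
    - [[0,0,-0.03],0]
    - [[0,0,-0.06],0]
    - [[0,0,-0.1],0]
    - [[0,0,-0.14],0]
    - [[0,0,-0.16],0]
    - [[0,0,-0.16],0]
    - [[0,0,-0.16],0]

```text
t: 23.2
tool_pos: [0.4943, -0.256, 0.3077]
orientation: [-2.419, -2.001, 0.001]
force: [0.4, 0.0, -0.2]
opening: 0.06
```

```bash
python3 -c "
from h import *
st()
for n in('scene','wrist','top'): cv2.imwrite(f'pics/{n}9.png',eyes.read_camera(n)[:,:,::-1])"
```

```text
t 23.2 p [ 0.4943 -0.256   0.3077] yaw 79.18 F [ 0.4  0.  -0.2] M [-0.06  0.05  0.01] open 0.06 q [-0.57 -0.    1.47 -0.    1.68 -0.38]
```

View pics/scene9.png

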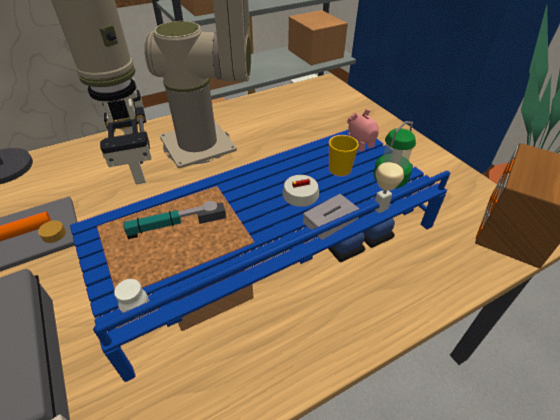

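View pics/wrist9.png

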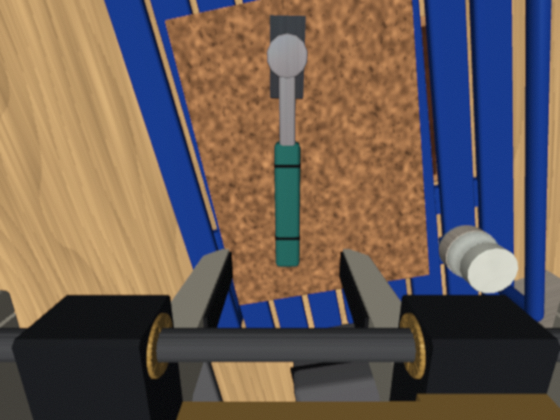

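Both views show the wrench lying flat, wholly on the mat, with the fingers clear of it. The puck, cup, tin, lantern, piggy and jar sit where they were. Last, I'll check the bar angle and hand in.

Run:
```python
from h import *
from plant import ticket
for k in("scene0","scene8","scene9"):
    im=cv2.imread(f"pics/{k}.png"); hsv=cv2.cvtColor(im,cv2.COLOR_BGR2HSV).astype(int); H,S,V=hsv[...,0],hsv[...,1],hsv[...,2]
    m=np.zeros(H.shape,bool); m[172:197,285:320]=1; m&=((H<24)|(H>172))&(S>130)&(V>60)
    ys,xs=np.where(m); q=np.array([cast("scene",p,.18)[:2] for p in np.c_[xs,ys]]); c,v,w=axis(q); print(k,c.round(4),np.degrees(np.arctan2(v[1],v[0]))%180)
a,b=[cv2.imread(f"pics/{k}.png").astype(int) for k in("scene0","scene9")]
print(np.abs(a-b).max(2)[110:260,320:450].mean(), (np.abs(a-b).max(2)[110:320,250:450]>50).sum())
print(ticket.close_job())
```

```text
scene0 [0.5487 0.0923] 99.93818169368078
scene8 [0.5487 0.0918] 81.87662165932069
scene9 [0.5487 0.0918] 81.87662165932069
5.284153846153846 69
the job is handed in; nothing more can be done
None
```

I gripped the wrench, fitted its socket fully down over the T-head and turned it clockwise about the screw. I stopped once the click showed, let the handle spring back, lifted off and laid the wrench back flat on the mat, then handed the job in at about 23 s.

- **Click:** I felt a drag of about 0.15 N m, then solid resistance. The torque peaked at about 1.27 N m and fell to about 0.85 with noisy readings. The give at the stop was about 0.06–0.1 rad, judged from the torque drop, the angle turned and the socket's visible tilt against the handle.
- **Screw:** The bar turned about 18° clockwise in the scene view, and its angle was the same just after lift-off and at the end, so it was not loosened.
- **End state:** The final pictures show the wrench flat on the mat, the gripper clear of it, and the other things on the rack where they were.
- **One disagreement:** The visible middle of the grip sleeve measured about 128 mm from the socket axis, not the 120 mm given. I gripped at about 124 mm and relied on the measured socket position instead.

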